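Close the filter housing with its hand nut

TASK

Close the steel filter housing: set the aluminium hand nut on the housing's threaded stud with its grip bar in line with the drain spout, turn it backward (anticlockwise from above) under light pressure until you feel the thread start drop, then run it on clockwise until it sits fully home on the lid, and let go. Be gentle, never force the thread, and leave the other things on the bench alone.

Things in the scene. Friction and masses are not known exactly. Their poses are not given: they have to be found in the camera images.
- nut: Hand nut of bare aluminium, standing mouth down, 0.11 kg. Hub 14-sided, 43 mm wide, 36 mm high, closed on top, with one grip bar on it. Blind bore from below, 30 mm wide, 31 mm deep, with two opposite inward lugs in line with the bar: underside 10 mm above the nut's, 3.5 mm high, 5 mm wide (24 degrees). Origin: centre of the underside; z up, x along the bar. Half a turn gives the same nut.
- bar (a point): Middle of the nut's grip bar, 47.5 mm above the nut's underside, on its axis; axes as the nut's. The bar is 50 mm long (x), 10 mm thick (y) and 23 mm high (36 to 59 mm above the underside). Grip it across its thickness, from above.
- housing: Fixed steel filter housing, 112 mm wide, lid top 70 mm above the bench; the threaded stud rises from the lid's centre. A drain spout (20 mm thick at its end, 30 mm above the bench) sticks out to 80 mm from the axis towards the housing's own -x. Origin: bottom centre; z up.
- seat (a point): Centre of the lid's top, on the stud's axis: the nut's underside is here when home. Axes as the housing's. Stud: 27 mm over the thread, core 17 mm, 29 mm high, two-start right-hand thread (clockwise runs down), lead 18 mm a turn. From the gap, about 140 degrees clockwise bring the nut onto the lid, 40 more make it tight (not needed). It has 2 mm of vertical play in the thread, stays where left.
- lands (a point): On the stud's axis, 25 mm above seat: level of flat lands round the stud's top. A nut whose lugs stand on them has its underside 15.5 mm over seat. Two opposite 38-degree gaps in the lands are the thread starts. At the anticlockwise edge of each gap a dog stands 4 mm above the land: clockwise on the lands the nut jams on a dog; anticlockwise, it drops 8 mm into the gap and meets the dog.
- clock (a point): Same point as lands. The angle of the gaps differs from start to start and is NOT in any reading: feel for it. With the nut's bar along the housing's x (within 10 degrees) the lugs always stand on the lands, and the drop comes after 25 to 115 degrees of anticlockwise turn (seen from above) with a light push down of a few newtons. Over 25 N of push or 0.4 N m of torque is too much.
- flask: Glass conical flask, 86 mm wide, 140 mm tall, standing beyond. Origin: bottom centre.
- beaker: Glass beaker, 68 mm wide, 85 mm tall. Origin: bottom centre.
- beaker2: Glass beaker, 54 mm wide, 75 mm tall, at the side. Origin: bottom centre.
- jar: Amber glass jar, 64 mm wide, 100 mm tall. Origin: bottom centre.
- gasket: Flat rubber ring, 48 mm wide, 6 mm high. Origin: bottom centre.
- screwcap: Plain plastic bottle cap without a bar, 42 mm wide, 17 mm high. Origin: bottom centre.
- weight: Brass weight, 24 mm wide, 22 mm high. Origin: bottom centre.
- spatula: Spatula, 170 mm long, lying at the left side.
Things that resemble listed ones, but are neither listed nor needed, are in the scene too. Leave any black or brown look-alike of the nut alone.

How it is judged:
By the outcome, as a careful person would: the job done as asked, in the order asked, and still so for the second after the job is handed in, with the robot touching nothing.
It also fails if it takes over 72 s, if anything falls off the work surface, if the arm or the gripper's body presses on something with over 40 N, if the wrist force passes 120 N, or if a joint passes its speed limit or range.

ROBOT

A 7-joint arm with a two-finger parallel gripper is mounted at the origin on the work surface. World frame = base frame: x ahead of the robot, y to its left, z up, the work surface at z = 0. Lengths are in m, angles in rad, forces in N, time in s.
With the tool pointing down it reaches from about 0.4 to 0.85 m from the base axis. Payload 10.4 kg.
Tool frame: the origin (TCP) lies midway between the tips of the shut fingers; the grasp point (between the pads) lies 19 mm behind it; z points along the fingers, y is the line along which they close (so a half turn about z gives the same grasp; the last joint's range is limited). The gripper opens to 87 mm and grips with 3 to 60 N. Pads are 19 mm wide; open, the fingers measure 117 mm over their backs; the gripper's body (75 mm by 190 mm) begins 51 mm behind the grasp point.
Start: joints at [1.256, 0.332, -0.065, 1.46, 0.022, 1.35, -0.088], TCP at [0.18, -0.599, 0.223] pointing down, gripper open.
Joint ranges: [-2.6, 2.6], [-0.5, 2.12], [-1.47, 1.34], [0.16, 2.42], [-1.27, 4.41], [0.06, 2.06], [-2.6, 2.6]. Speed limits (rad/s): [2.22, 2.22, 2.79, 2.79, 3.14, 3.14, 3.14].

INTERFACE

Orientations are given as a unit quaternion [x, y, z, w].
In Python, from bench import r gives the robot as it stands.
- The arm moves only by the tool arm_command, never from a script. Its argument "moves" is one flat list of numbers, 4 for each row, row after row: the shift along the tool's x, y, z in cm, then the turn about the tool's z in degrees. A call has 1 to 12 rows; each row shifts and turns the commanded pose from where the row before left it, along the tool's axes as they then stand; what a row does not reach is not made up. A row lasts 1/12 s, in which the tool goes at most 41.7 mm and 7.16 degrees, less where a joint would pass 70% of its speed; a pose out of reach is approached as far as the arm can. A call with a gripper value outside its range is refused whole. "fingers" is the opening in per cent of the stroke, from 0 (shut) to 100 (fully open), set as the call begins (left out, the last holds). The fingers move at their own pace and stop on an object; "squeeze" is the grip in N (left out, the last holds). Time passes only in rows, so rows that do not move let the fingers close. It gives the time, the measured TCP pose, the force, the opening and the grip force at its end, in the units of the state.
- r.read_state(): the state, without advancing time (a new reading comes with each control period).
- r.camera(name): name is "scene" or "top" or "wrist"; returns the picture (480x640x3 uint8, red, green, blue); there is no depth.
- r.camera_info(name): a dict with "fx", "fy", "cx", "cy" (pixels), "origin" and "attitude" of the camera in the world. Camera axes: x right, y up, looking along -z (the intrinsics and any distortion apply to the point x, -y, -z); pixel columns grow to the right and rows downward; lengths in m; the calibration is good to about 2 mm. A picture is of the moment at which its call begins: read the wrist's pose just before it. camera_info takes no time and is no camera call; for the wrist camera it gives the pose at the moment of the call.
- r.close_job(): hands the job in; it is judged then, once.
The state is a dict: "time": time; "joint_positions": joint angles; "joint_vel": joint speeds; "joint_torque": joint torques, N m; "ee_pos": TCP position; "eef_rot": TCP orientation; "ft_force": force on the tool from outside, world axes, zero at the start; "torque": the same for the moment, N m; "width": finger opening in m; "grip_force": force on a finger pad.
Only numpy, scipy, OpenCV 4.12 (cv2) and the standard library are available. Lean on these libraries where they do the work, as an engineer would, in place of code of your own. Each camera call takes 0.05 s, during which the arm holds its last target. There are 200 camera calls.

## Working session

There is one attempt and no reset: what is moved stays moved. The work goes in short steps, Python scripts to look and compute and a tool call to move; the robot and the scene stay as the last step left them, time stands still between calls to the robot, and variables do not carry over. Pictures are saved under pics/ and viewed, at most 10 in all, crops included, and the job is handed in when it is done.

Besides the shell and the picture viewer there is one more tool, called after "Request:" by a JSON object that holds its "op" and its "data", one argument or row to a line. arm_command: Moves the arm, as the interface text tells. Its arguments: {"type":"object","properties":{"moves":{"type":"array"},"fingers":{"type":"number"},"squeeze":{"type":"number"}},"required":["moves"]}

```bash
mkdir -p pics; ls; python3 - <<'E'
from bench import r
import cv2
s=r.read_state();print({k:(v if not hasattr(v,'__len__') else [round(float(a),4) for a in v]) for k,v in s.items()})
for n in("scene","top","wrist"):
    print(n,r.camera_info(n)); cv2.imwrite(f"pics/{n}0.png",r.camera(n)[:,:,::-1])
E
```

```text
pics
{'time': 0.0, 'joint_positions': [1.2564, 0.3329, -0.0647, 1.4609, 0.0216, 1.3499, -0.0885], 'joint_vel': [-0.0021, 0.0002, -0.0, 0.0006, -0.0003, 0.0001, 0.0007], 'joint_torque': [-0.0007, -62.3246, 0.0241, -38.9883, -0.0613, 0.0399, 0.0001], 'ee_pos': [0.1797, -0.5982, 0.2218], 'eef_rot': [0.9894, 0.1454, -0.0001, -0.0007], 'ft_force': [-0.5076, -0.382, 0.205], 'torque': [0.0352, 0.0301, -0.0336], 'grip_force': 0.0, 'width': 0.08732861002894776}
scene {'fx': 603.0034275772774, 'fy': 603.0034275772774, 'cx': 314.1509881798217, 'cy': 235.8982808580942, 'origin': array([1.44823612, 0.34599614, 0.99237935]), 'attitude': array([0.21380575, 0.32560532, 0.76826679, 0.50797089])}
top {'fx': 439.10597731075603, 'fy': 439.10597731075603, 'cx': 323.60970202390433, 'cy': 247.4033716604652, 'origin': array([ 0.40891732, -0.02112162,  0.98586698]), 'attitude': array([ 0.07633941, -0.06810495, -0.67239538,  0.7330883 ])}
wrist {'fx': 351.9852676874395, 'fy': 351.9852676874395, 'cx': 313.9170523357619, 'cy': 240.77052643856754, 'origin': array([ 0.25472176, -0.57567665,  0.38434102]), 'attitude': array([-0.11528735,  0.08607645, -0.59022697,  0.79431215])}
```

View pics/top0.png

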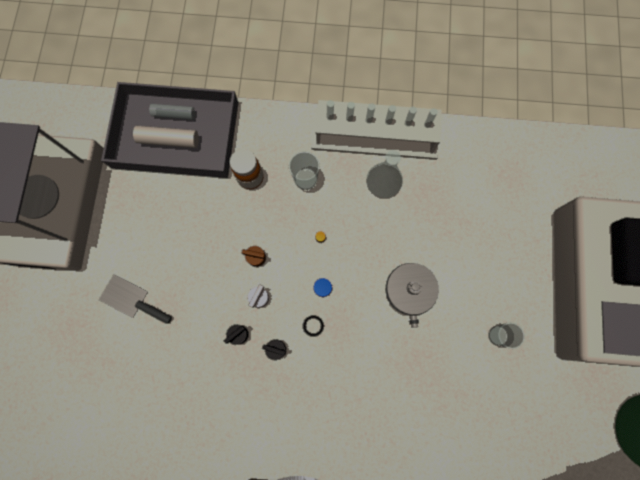

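View pics/scene0.png

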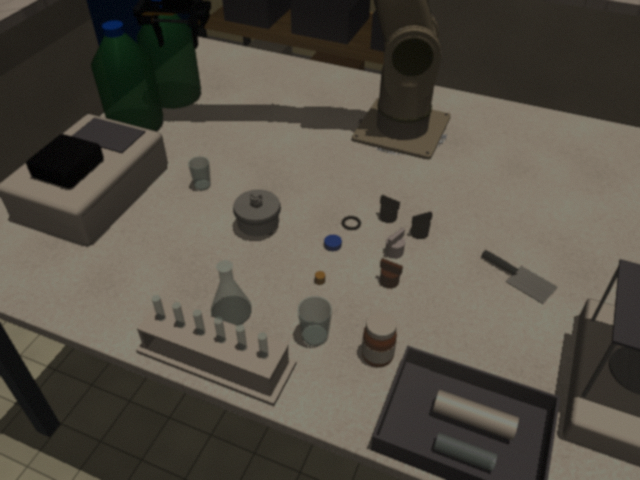

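The top view shows the aluminium nut near (259,297), with a brown one at (255,256) and black ones at (237,335) and (276,349). The housing is near (413,290) with its spout at (414,322). In the scene view the nut is near (396,242) and the housing near (257,212). I'll enlarge these areas.

```bash
python3 - <<'E'
import cv2,numpy as np
t=cv2.imread("pics/top0.png");s=cv2.imread("pics/scene0.png")
def c(im,x,y,w,h,W=400,H=300): return cv2.resize(im[y:y+h,x:x+w],(W,H),interpolation=cv2.INTER_CUBIC)
cv2.imwrite("pics/c1.png",np.vstack([np.hstack([c(t,239,282,40,30),c(t,370,255,100,75)]),np.hstack([c(s,375,222,40,30),c(s,210,175,100,75)])]))
E
```

```text
(no output)
```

View pics/c1.png

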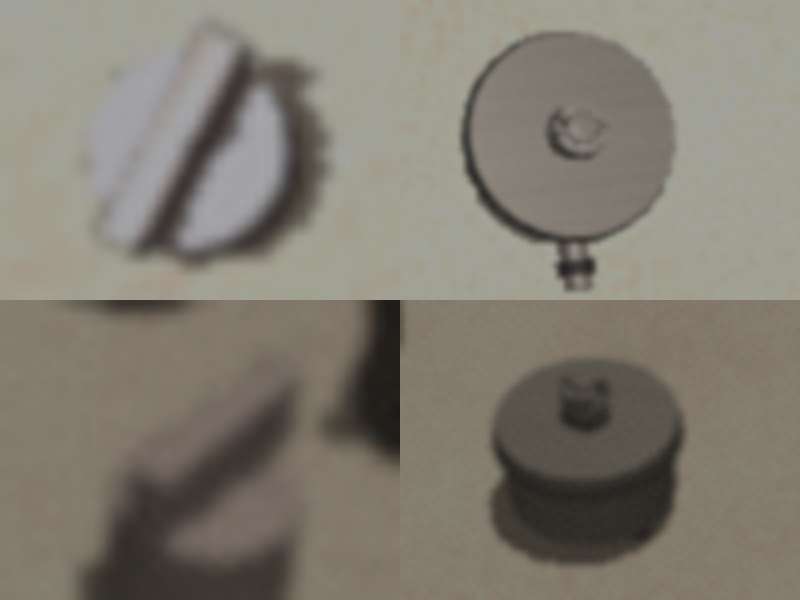

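The crops, in full-image pixels:
- **Nut bar top:** centre at top (255.75,295.25), ends (260.5,284.7) and (250.7,305.7). In the scene view its centre is (395.9,234.0).
- **Lid top:** centre at top (412.4,288.4), scene (256.9,204.6).
- **Stud top:** (414.6,286.4).
- **Spout end:** (414.1,325.1).

```bash
cat >h.py <<'E'
import numpy as np
from scipy.spatial.transform import Rotation as R
from bench import r
def ray(n,u,v,info=None):
    i=info or r.camera_info(n)
    d=R.from_quat(i["attitude"]).apply([(u-i["cx"])/i["fx"],-(v-i["cy"])/i["fy"],-1.])
    return np.array(i["origin"]),d/np.linalg.norm(d)
def plane(z,n,u,v,info=None):
    o,d=ray(n,u,v,info); return o+d*(z-o[2])/d[2]
def tri(*rays):
    A=sum(np.eye(3)-np.outer(d,d) for o,d in rays); b=sum((np.eye(3)-np.outer(d,d))@o for o,d in rays)
    p=np.linalg.solve(A,b); return p,[np.linalg.norm(np.cross(p-o,d)) for o,d in rays]
E
python3 - <<'E'
from h import *
np.set_printoptions(precision=4,suppress=True)
print("nut",tri(ray("top",255.75,295.25),ray("scene",395.9,234.0)),plane(.059,"top",255.75,295.25),plane(.059,"scene",395.9,234))
a=plane(.059,"top",260.5,284.7);b=plane(.059,"top",250.7,305.7);print(a,b,np.linalg.norm(a-b),np.degrees(np.arctan2(*(a-b)[1::-1])))
print("lid",tri(ray("top",412.4,288.4),ray("scene",256.9,204.6)),plane(.07,"top",412.4,288.4),plane(.07,"scene",256.9,204.6))
print("stud",tri(ray("top",414.6,286.4),ray("scene",255.6,194.2)),plane(.099,"top",414.6,286.4),plane(.099,"scene",255.6,194.2))
print("spout",plane(.04,"top",414.1,325.1))
s=r.read_state();print(s["ee_pos"],R.from_quat(s["eef_rot"]).as_matrix())
E
```

```text
nut (array([0.4859, 0.1318, 0.0571]), [np.float64(0.0003120523972240527), np.float64(0.0003120523972240845)]) [0.4857 0.1318 0.059 ] [0.488 0.132 0.059]
[0.5087 0.1244 0.059 ] [0.463  0.1398 0.059 ] 0.04825452965247019 -18.59340453679791
lid (array([ 0.5275, -0.1947,  0.0663]), [np.float64(0.00041235183065523945), np.float64(0.0004123518306552634)]) [ 0.5272 -0.1944  0.07  ] [ 0.5311 -0.1921  0.07  ]
stud (array([ 0.5282, -0.194 ,  0.0985]), [np.float64(0.0007247285596260628), np.float64(0.0007247285596261183)]) [ 0.5279 -0.1932  0.099 ] [ 0.5288 -0.1944  0.099 ]
spout [ 0.4534 -0.2072  0.04  ]
[ 0.1797 -0.5983  0.2219] [[ 0.9577  0.2877 -0.0004]
 [ 0.2877 -0.9577  0.001 ]
 [-0.0001 -0.0011 -1.    ]]
```

View pics/wrist0.png

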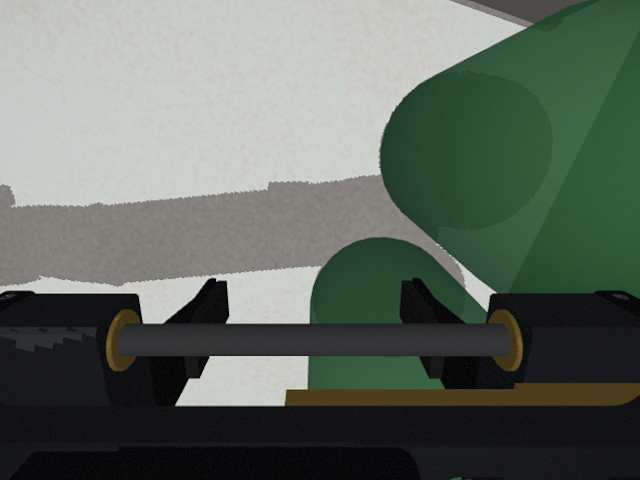

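The wrist view shows only green bottles near the start, nothing to measure. The measurements are:
- **Nut:** about (0.486,0.132), bar yaw −18.6°.
- **Stud:** about (0.528,−0.194), spout axis yaw about +10°.

I'll move towards the nut.

Request:
{"op": "arm_command", "data": {
  "moves": [2.75,-1.33,0,0,2.75,-1.33,0,0,2.75,-1.33,0,0,2.75,-1.33,0,0,2.75,-1.33,0,0,2.75,-1.33,0,0,2.75,-1.33,0,0,2.75,-1.33,0,0,2.75,-1.33,0,0,2.75,-1.33,0,0,2.75,-1.33,0,0,2.75,-1.33,0,0],
  "fingers": 60
}}

```text
time: 1.15
ee_pos: [0.4508, -0.3496, 0.2224]
eef_rot: [0.989, 0.145, -0.0, -0.0]
ft_force: [-0.6, -1.3, -0.6]
width: 0.0525
grip_force: 0.0
```

Request:
{"op": "arm_command", "data": {
  "moves": [1.1,-3.65,0,0,1.1,-3.65,0,0,1.1,-3.65,0,0,1.1,-3.65,0,0,1.1,-3.65,0,0,1.1,-3.65,0,0,1.1,-3.65,0,0,1.1,-3.65,0,0,1.1,-3.65,0,0,1.1,-3.65,0,0,1.1,-3.65,0,0,1.1,-3.65,0,0]
}}

```text
time: 2.15
ee_pos: [0.4498, 0.1084, 0.2226]
eef_rot: [0.989, 0.145, 0.0, 0.0]
ft_force: [1.3, 0.5, 0.8]
width: 0.0522
grip_force: 0.0
```

Request:
{"op": "arm_command", "data": {
  "moves": [0,-3,0,5,0,-3,0,5,0,-2,0,5,0,0,0,5,0,0,0,5,0,0,0,5,0,0,0,5,0,0,0,0,0,0,0,0]
}}

```text
time: 2.9
ee_pos: [0.4332, 0.1846, 0.2224]
eef_rot: [0.988, -0.158, -0.0, 0.0]
ft_force: [-0.2, -0.3, 0.2]
width: 0.052
grip_force: 0.0
```

```bash
python3 - <<'E'
from h import *
import cv2
s=r.read_state();print(s["time"],s["ee_pos"],R.from_quat(s["eef_rot"]).as_euler("ZYX",degrees=True),s["joint_positions"],s["width"])
print(r.camera_info("wrist"))
cv2.imwrite("pics/w1.png",r.camera("wrist")[:,:,::-1])
E
```

```text
2.9 [0.43319567 0.18456051 0.22241489] [-1.81240205e+01  5.55230250e-03  1.79984578e+02] [ 0.29830586  0.03907811 -0.80340983  1.81545813  0.0293079   1.29937124
 -2.39970957] 0.05195312103893196
{'fx': 351.9852676874395, 'fy': 351.9852676874395, 'cx': 313.9170523357619, 'cy': 240.77052643856754, 'origin': array([0.50761146, 0.16042155, 0.38491327]), 'attitude': array([ 0.08458904, -0.11624821,  0.80103902, -0.58109167])}
```

View pics/w1.png

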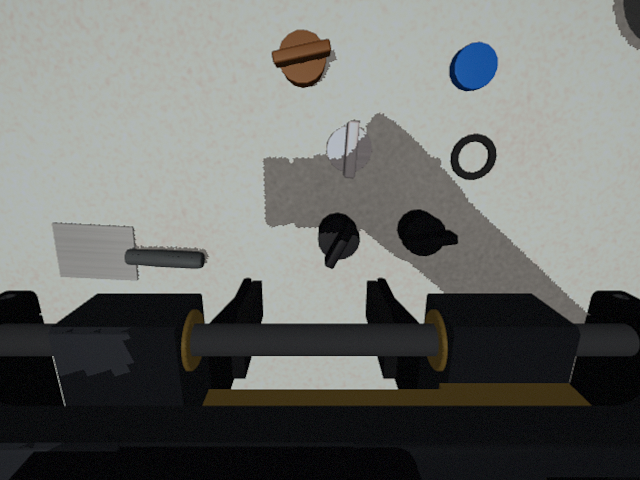

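In the wrist view the aluminium nut's bar runs from (353,121) to (348.5,177.5), with its centre near (350.5,149). The black look-alikes are at (338,238) and (424,233).

```bash
python3 - <<'E'
from h import *
np.set_printoptions(precision=4,suppress=True)
w=r.camera_info("wrist")
print(plane(.059,"wrist",350.5,149.),tri(ray("top",255.75,295.25),ray("wrist",350.5,149)),tri(ray("scene",395.9,234),ray("top",255.75,295.25),ray("wrist",350.5,149)))
a=plane(.059,"wrist",353,121);b=plane(.059,"wrist",348.5,177.5);print(np.linalg.norm(a-b),np.degrees(np.arctan2(*(a-b)[1::-1])))
for n in (338,238),(424,233):print(plane(.04,"wrist",*n))
s=r.read_state();T=R.from_quat(s["eef_rot"])
print(T.inv().apply(np.array([.486,.1318,.15])-s["ee_pos"]))
E
```

```text
[0.4871 0.1325 0.059 ] (array([0.4864, 0.1324, 0.0544]), [np.float64(0.000430189752429989), np.float64(0.00043018975242994846)]) (array([0.4864, 0.132 , 0.0573]), [np.float64(0.0004264765991654188), np.float64(0.0005789464894490058), np.float64(0.0006771345735217148)])
0.04915764742267128 -21.063052642840088
[0.4055 0.1678 0.04  ]
[0.3834 0.0832 0.04  ]
[0.0666 0.0338 0.0725]
```

Request:
{"op": "arm_command", "data": {
  "moves": [1.1,0.57,0.5,0,1.1,0.57,1,0,1.1,0.57,1.5,0,1.1,0.57,1.5,0,1.1,0.57,1.5,0,1.1,0.57,1.5,1.5,0,0,1.5,0,0,0,1.5,0,0,0,1.5,0,0,0,1.2,0,0,0,0.5,0,0,0,0,0]
}}

```text
time: 3.95
ee_pos: [0.4847, 0.1307, 0.0839]
eef_rot: [0.985, -0.172, -0.001, 0.0]
ft_force: [-0.5, 0.3, 0.4]
width: 0.0523
grip_force: 0.0
```

```bash
python3 - <<'E'
from h import *
import cv2
np.set_printoptions(precision=4,suppress=True)
s=r.read_state();print(s["time"],s["ee_pos"],R.from_quat(s["eef_rot"]).as_euler("ZYX",degrees=True),s["joint_positions"],s["width"],s["ft_force"])
cv2.imwrite("pics/w2.png",r.camera("wrist")[:,:,::-1])
E
```

```text
3.95 [0.4847 0.1307 0.0839] [-19.7771   0.1293 179.9336] [ 0.2971  0.2748 -0.7255  1.908   0.2098  1.0379 -2.4336] 0.05233138383503859 [-0.4568  0.2628  0.4066]
```

View pics/w2.png

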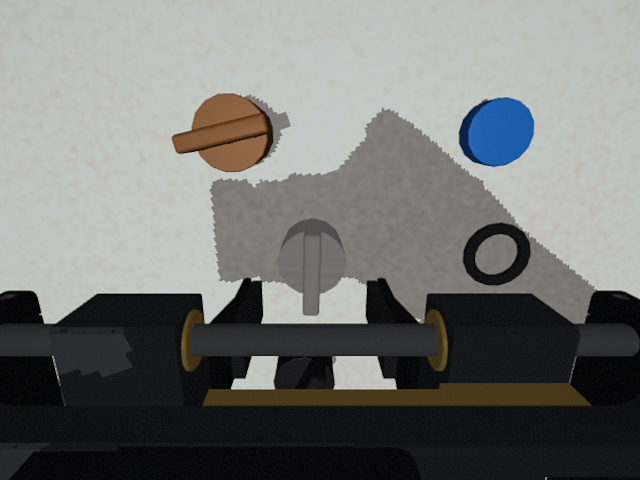

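The bar (x 303–321, y 235–315) sits midway between the fingers and is aligned with the tool. I'll descend and grip.

Request:
{"op": "arm_command", "data": {
  "moves": [0.1,-0.1,0.6,0,0,0,0.6,0,0,0,0.6,0,0,0,0.6,0,0,0,0.6,0,0,0,0.5,0,0,0,0.4,0,0,0,0.3,0,0,0,0.2,0,0,0,0,0]
}}

```text
time: 4.83
ee_pos: [0.4864, 0.132, 0.0412]
eef_rot: [0.985, -0.172, -0.0, 0.0]
ft_force: [-0.7, -0.7, 0.2]
width: 0.0522
grip_force: 0.0
```

Request:
{"op": "arm_command", "data": {
  "moves": [0,0,0,0,0,0,0,0,0,0,0,0,0,0,0,0,0,0,0,0,0,0,0,0,0,0,0,0,0,0,0,0],
  "fingers": 0,
  "squeeze": 20
}}

```text
time: 5.5
ee_pos: [0.4865, 0.132, 0.0415]
eef_rot: [0.985, -0.172, 0.0, 0.0]
ft_force: [-0.4, -0.4, 0.1]
width: 0.0099
grip_force: 20.0
```

Gripped at 9.9 mm width. Next I'll lift, turn to the spout line and go to a pose that views the stud.

Request:
{"op": "arm_command", "data": {
  "moves": [0,0,-0.3,0,0,0,-0.8,0,0,0,-1.3,0,0,0,-1.8,0,0,0,-2,0,0,0,-2,0,0,0,-2,0,0,0,-2,0,0,0,-2,0,0,0,-1.4,0,0,0,-0.4,0]
}}

```text
time: 6.42
ee_pos: [0.4875, 0.1327, 0.2051]
eef_rot: [0.985, -0.172, 0.002, -0.001]
ft_force: [0.4, 0.6, -1.5]
width: 0.0097
grip_force: 20.0
```

Request:
{"op": "arm_command", "data": {
  "moves": [0,0,0,-5,0,0,0,-5,0,0,0,-5,0,0,0,-5,0,0,0,-5,0,0,0,-5]
}}

```text
time: 6.92
ee_pos: [0.4862, 0.1321, 0.2015]
eef_rot: [0.996, 0.091, -0.0, 0.0]
ft_force: [-0.2, -0.2, -1.2]
width: 0.01
grip_force: 20.0
```

Request:
{"op": "arm_command", "data": {
  "moves": [-0.5,1.5,0,0,-0.9,2.8,0,0,-1,3.1,0,0,-1,3.1,0,0,-1,3.1,0,0,-1,3.1,0,0,-1,3.1,0,0,-1,3.1,0,0,-1,3.1,0,0,-1,3.1,0,0,-0.8,2.5,0,0,-0.4,1.3,0,0]
}}

```text
time: 7.92
ee_pos: [0.4393, -0.2139, 0.2015]
eef_rot: [0.996, 0.087, -0.0, 0.0]
ft_force: [0.2, -0.5, -0.1]
width: 0.0098
grip_force: 20.0
```

```bash
python3 - <<'E'
from h import *
import cv2
np.set_printoptions(precision=4,suppress=True)
s=r.read_state();print(s["time"],s["ee_pos"],R.from_quat(s["eef_rot"]).as_euler("ZYX",degrees=True),s["joint_positions"],s["width"],s["ft_force"],s["torque"],s["joint_vel"])
w=r.camera_info("wrist");print(w["origin"],w["attitude"])
cv2.imwrite("pics/w3.png",r.camera("wrist")[:,:,::-1])
cv2.imwrite("pics/t3.png",r.camera("top")[:,:,::-1])
E
```

```text
7.9167 [ 0.4393 -0.2139  0.2015] [ 10.0076   0.0356 179.9718] [ 0.8096  0.0738 -0.467   1.8193  0.0357  1.2569 -1.0635] 0.009807968316767005 [ 0.1965 -0.4902 -0.1105] [-0.0358  0.0342 -0.0211] [ 0.1294  0.0991  0.1018 -0.1022  0.0248  0.01    0.2431]
[ 0.5164 -0.2     0.3639] [-0.1108  0.0922 -0.6358  0.7583]
```

View pics/w3.png

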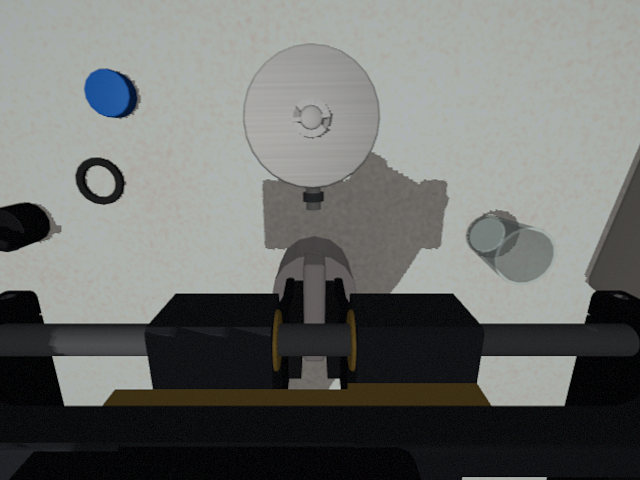

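```bash
python3 - <<'E'
import cv2,numpy as np
t=cv2.imread("pics/w3.png")
def c(im,x,y,w,h,W=400,H=600): return cv2.resize(im[y:y+h,x:x+w],(W,H),interpolation=cv2.INTER_CUBIC)
cv2.imwrite("pics/c2.png",np.hstack([c(t,230,30,160,200,480,600),c(t,290,96,44,44,320,320) if 0 else np.vstack([c(t,292,98,40,40,320,320),c(t,265,225,100,87,320,280)])]))
g=cv2.cvtColor(t[30:200,230:395],cv2.COLOR_BGR2HSV)
E
```

```text
(no output)
```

View pics/c2.png

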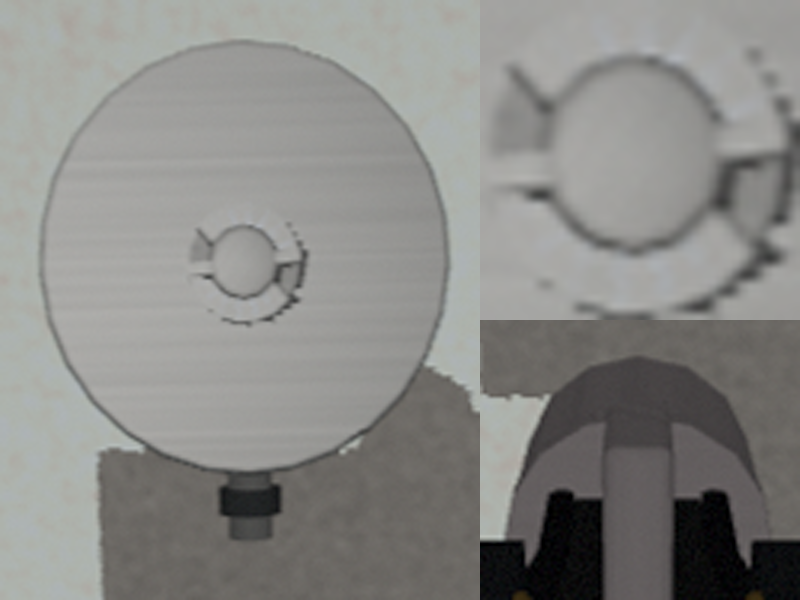

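The crop gives, in wrist pixels:
- **Stud core top:** (311.05,116.7).
- **Lid centre:** (311.2,115.0).
- **Spout end:** (313.3,209.7).
- **Held bar:** far top edge at (314.2,264.4), and the nut hangs straight.

One gap shows just above the left horizontal, about 65–80° anticlockwise from the bar. I'll still find it by feel.

```bash
python3 - <<'E'
from h import *
np.set_printoptions(precision=4,suppress=True)
w=r.camera_info("wrist");w["origin"]=np.array([ 0.5164,-0.2,0.3639]);w["attitude"]=np.array([-0.1108,0.0922,-0.6358,0.7583])
p=plane(.099,"w",311.05,116.7,w);print("core",p,"lid",plane(.07,"w",311.2,115.,w))
print(tri(ray("w",311.05,116.7,w),ray("top",414.6,286.4),ray("scene",255.6,194.2)))
q=plane(.04,"w",313.3,209.7,w);print("spout",q,np.degrees(np.arctan2(*(p-q)[1::-1])),np.linalg.norm((p-q)[:2]))
tc=np.array([.4393,-.2139,.2015]);yaw=np.radians(10);X=np.array([np.cos(yaw),np.sin(yaw)]);Y=np.array([np.sin(yaw),-np.cos(yaw)])
b=plane(.2015-.0415+.059,"w",314.2,264.4,w)[:2]-tc[:2];print("bar far end rel TCP (x,y)",b@X,b@Y)
s=r.read_state();R0=R.from_quat(s["eef_rot"]);print(s["ee_pos"],R0.as_euler("ZYX",degrees=True))
print("to core",R0.inv().apply(p-s["ee_pos"]))
E
```

```text
core [ 0.529 -0.196  0.099] lid [ 0.5317 -0.1954  0.07  ]
(array([ 0.5284, -0.1947,  0.0981]), [np.float64(0.001399365206981679), np.float64(0.001401799027457225), np.float64(0.00039106461455177643)])
spout [ 0.4513 -0.2113  0.04  ] 11.153476378022983 0.0792420369110016
bar far end rel TCP (x,y) 0.02440980653883388 2.6643576540992575e-05
[ 0.4398 -0.2126  0.2013] [  10.0069    0.0252 -179.9872]
to core [ 0.0908 -0.0008  0.1023]
```

Request:
{"op": "arm_command", "data": {
  "moves": [1,0,0,-1,1.5,0,0,0,1.5,0,0,0,1.5,0,0,0,1.5,0,0,0,1.2,-0.05,0.2,0,0.6,0,0.8,0,0.2,0,1.4,0,0,0,1.5,0,0,0,1,0,0,0,0.5,0,0,0,0,0]
}}

```text
time: 9.02
ee_pos: [0.5281, -0.1922, 0.1462]
eef_rot: [0.995, 0.098, -0.001, -0.0]
ft_force: [-0.1, 0.4, -1.3]
width: 0.01
grip_force: 20.0
```

Request:
{"op": "arm_command", "data": {
  "moves": [0,0,0,0,0,0,0,0,0,0,0,0]
}}

```text
time: 9.27
ee_pos: [0.5292, -0.1929, 0.1484]
eef_rot: [0.995, 0.098, 0.001, 0.0]
ft_force: [-0.5, -1.0, -0.6]
width: 0.0095
grip_force: 20.0
```

Request:
{"op": "arm_command", "data": {
  "moves": [-0.05,0.25,0,0,0,0,0,0,0,0,0,0,0,0,0,0,0,0,0,0]
}}

```text
time: 9.68
ee_pos: [0.5288, -0.1953, 0.1476]
eef_rot: [0.995, 0.098, 0.0, 0.0]
ft_force: [0.2, 0.2, -2.3]
width: 0.0099
grip_force: 20.0
```

```bash
python3 - <<'E'
from h import *
import cv2
np.set_printoptions(precision=4,suppress=True)
for k in range(4):
    s=r.read_state();print(s["time"],s["ee_pos"],R.from_quat(s["eef_rot"]).as_euler("ZYX",degrees=True),s["ft_force"],s["torque"],s["joint_vel"][:2]);im=r.camera("wrist")
a=r.camera("scene")[:,:,::-1];b=r.camera("top")[:,:,::-1]
f=lambda m,x,y,w,h:cv2.resize(m[y:y+h,x:x+w],(400,400),interpolation=cv2.INTER_CUBIC)
cv2.imwrite("pics/c4.png",np.hstack([f(a,215,150,90,90),f(b,375,245,80,80)]))
E
```

```text
9.6833 [ 0.5288 -0.1953  0.1476] [ 11.2189  -0.0074 179.9933] [ 0.1685  0.2075 -2.3366] [-0.0289  0.0451 -0.0123] [-0.0003 -0.0011]
9.7333 [ 0.5288 -0.1952  0.1476] [ 11.22    -0.0014 179.9972] [ 0.2237  0.2491 -1.6667] [ 0.0399  0.0162 -0.0025] [-0.0008  0.001 ]
9.7833 [ 0.5288 -0.1952  0.1476] [ 11.2215  -0.0039 179.9938] [-0.3878  0.0326 -1.131 ] [ 0.0044  0.0123 -0.0204] [-0.0003  0.0002]
9.8333 [ 0.5288 -0.1952  0.1476] [ 11.2205  -0.0031 179.995 ] [ 0.0974 -0.1251 -1.4084] [-0.0071 -0.0034  0.011 ] [-0.0009 -0.0001]
```

View pics/c4.png

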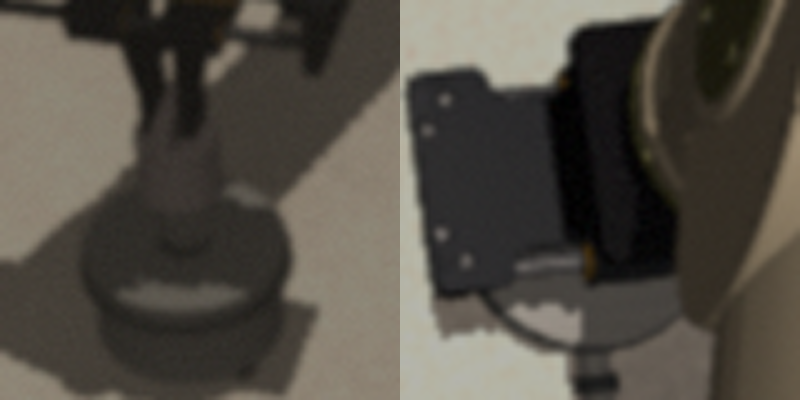

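The scene crop shows the nut standing concentric over the stud, allowing for perspective: nut x≈179, stud x≈185. I'll lower it gently.

Request:
{"op": "arm_command", "data": {
  "moves": [0,0,0.2,0,0,0,0.2,0,0,0,0.2,0,0,0,0.2,0,0,0,0.2,0,0,0,0.1,0,0,0,0,0]
}}

```text
time: 10.57
ee_pos: [0.5286, -0.1953, 0.1362]
eef_rot: [0.995, 0.098, -0.0, -0.0]
ft_force: [0.3, -0.2, -1.3]
width: 0.0101
grip_force: 20.0
```

Now it surrounds the stud with no contact. I'll continue to the lands, expected at TCP z ≈ 0.127.

Request:
{"op": "arm_command", "data": {
  "moves": [0,0,0.15,0,0,0,0.15,0,0,0,0.15,0,0,0,0.15,0,0,0,0.1,0,0,0,0,0,0,0,0,0]
}}

```text
time: 11.15
ee_pos: [0.5288, -0.1953, 0.1295]
eef_rot: [0.995, 0.098, -0.0, -0.0]
ft_force: [-0.0, -0.4, -1.9]
width: 0.01
grip_force: 20.0
```

Request:
{"op": "arm_command", "data": {
  "moves": [0,0,0.1,0,0,0,0,0,0,0,0,0]
}}

```text
time: 11.4
ee_pos: [0.5288, -0.1953, 0.1285]
eef_rot: [0.995, 0.098, -0.0, 0.0]
ft_force: [-0.0, 0.2, -1.4]
width: 0.0102
grip_force: 20.0
```

Request:
{"op": "arm_command", "data": {
  "moves": [0,0,0.1,0,0,0,0,0,0,0,0,0]
}}

```text
time: 11.65
ee_pos: [0.5287, -0.1953, 0.1275]
eef_rot: [0.995, 0.098, -0.0, 0.0]
ft_force: [-0.9, -0.5, -1.3]
width: 0.0098
grip_force: 20.0
```

Request:
{"op": "arm_command", "data": {
  "moves": [0,0,0.05,0,0,0,0,0,0,0,0,0]
}}

```text
time: 11.9
ee_pos: [0.5288, -0.1953, 0.1271]
eef_rot: [0.995, 0.098, 0.0, 0.0]
ft_force: [-1.2, -0.4, -0.7]
width: 0.0098
grip_force: 20.0
```

Request:
{"op": "arm_command", "data": {
  "moves": [0,0,0.05,0,0,0,0,0,0,0,0,0]
}}

```text
time: 12.15
ee_pos: [0.5289, -0.1953, 0.1267]
eef_rot: [0.995, 0.098, 0.0, 0.0]
ft_force: [-1.8, -0.1, 1.0]
width: 0.0099
grip_force: 20.0
```

Request:
{"op": "arm_command", "data": {
  "moves": [-0.03,0,0.05,0,0,0,0,0,0,0,0,0]
}}

```text
time: 12.4
ee_pos: [0.5288, -0.1954, 0.1265]
eef_rot: [0.995, 0.098, 0.0, 0.0]
ft_force: [-0.9, 0.9, 5.1]
width: 0.01
grip_force: 20.0
```

On the lands with about 6 N of push. Now I'll turn anticlockwise.

Request:
{"op": "arm_command", "data": {
  "moves": [0,0,0,-3,0,0,0,-3,0,0,0,-3,0,0,0,-3,0,0,0,-3,0,0,0,-3,0,0,0,0]
}}

```text
time: 12.98
ee_pos: [0.5289, -0.1956, 0.1265]
eef_rot: [0.967, 0.253, 0.0, 0.0]
ft_force: [0.3, -0.1, 4.8]
width: 0.0098
grip_force: 20.0
```

Request:
{"op": "arm_command", "data": {
  "moves": [0,0,0,-3,0,0,0,-3,0,0,0,-3,0,0,0,0]
}}

```text
time: 13.32
ee_pos: [0.5289, -0.1956, 0.1265]
eef_rot: [0.945, 0.328, 0.0, 0.0]
ft_force: [2.0, -0.2, 5.4]
width: 0.0096
grip_force: 20.0
```

Request:
{"op": "arm_command", "data": {
  "moves": [0,0,0,-3,0,0,0,-3,0,0,0,-2,0,0,0,0]
}}

```text
time: 13.65
ee_pos: [0.5289, -0.1955, 0.1265]
eef_rot: [0.92, 0.392, 0.0, 0.0]
ft_force: [0.1, -0.9, 4.9]
width: 0.0098
grip_force: 20.0
```

```bash
cat > st.py <<'E'
from h import *
np.set_printoptions(precision=4,suppress=True)
s=r.read_state();print(s["time"],s["ee_pos"],R.from_quat(s["eef_rot"]).as_euler("ZYX",degrees=True),s["ft_force"],s["torque"],s["joint_positions"][6])
E
python3 st.py
```

```text
13.65 [ 0.5289 -0.1955  0.1265] [ 46.213   -0.0216 179.9378] [ 0.12   -0.9009  4.9177] [-0.1196 -0.0585  0.0236] -0.6385251268275907
```

Request:
{"op": "arm_command", "data": {
  "moves": [0,0,0,-3,0,0,0,-3,0,0,0,-3,0,0,0,0]
}}

```text
time: 13.98
ee_pos: [0.529, -0.1955, 0.1265]
eef_rot: [0.886, 0.464, 0.0, 0.0]
ft_force: [0.2, -0.8, 5.4]
width: 0.0099
grip_force: 20.0
```

Request:
{"op": "arm_command", "data": {
  "moves": [0,0,0,-3,0,0,0,-3,0,0,0,0]
}}

```text
time: 14.23
ee_pos: [0.5289, -0.1955, 0.1264]
eef_rot: [0.861, 0.509, 0.0, 0.0]
ft_force: [-0.7, -0.2, 5.8]
width: 0.0098
grip_force: 20.0
```

Request:
{"op": "arm_command", "data": {
  "moves": [0,0,0,-3,0,0,0,-2,0,0,0,0]
}}

```text
time: 14.48
ee_pos: [0.5289, -0.1955, 0.1265]
eef_rot: [0.838, 0.546, 0.0, 0.0]
ft_force: [0.4, -0.3, 5.3]
width: 0.0101
grip_force: 20.0
```

Request:
{"op": "arm_command", "data": {
  "moves": [0,0,0,-3,0,0,0,-2,0,0,0,0]
}}

```text
time: 14.73
ee_pos: [0.5291, -0.1956, 0.1265]
eef_rot: [0.813, 0.582, 0.0, 0.001]
ft_force: [0.6, -0.8, 5.0]
width: 0.0099
grip_force: 20.0
```

Turned 60° so far and still on the land. I'll use smaller steps.

Request:
{"op": "arm_command", "data": {
  "moves": [0,0,0,-2,0,0,0,-2,0,0,0,0]
}}

```text
time: 14.98
ee_pos: [0.5288, -0.1955, 0.1262]
eef_rot: [0.793, 0.61, 0.0, 0.0]
ft_force: [1.1, -0.5, 3.3]
width: 0.0094
grip_force: 20.0
```

Request:
{"op": "arm_command", "data": {
  "moves": [0,0,0,-2,0,0,0,-2,0,0,0,0]
}}

```text
time: 15.23
ee_pos: [0.528, -0.1953, 0.1255]
eef_rot: [0.771, 0.637, -0.0, -0.0]
ft_force: [1.2, -1.4, -1.7]
width: 0.0096
grip_force: 20.0
```

Request:
{"op": "arm_command", "data": {
  "moves": [0,0,0,-2,0,0,0,-2,0,0,0,0]
}}

```text
time: 15.48
ee_pos: [0.5281, -0.1951, 0.1255]
eef_rot: [0.748, 0.663, -0.0, -0.0]
ft_force: [0.9, -0.6, -1.4]
width: 0.0102
grip_force: 20.0
```

The force vanished at 64–68° and the nut sank, so it is over the gap. I'll follow the drop down.

Request:
{"op": "arm_command", "data": {
  "moves": [0,0,0.1,0,0,0,0.1,0,0,0,0.1,0,0,0,0.1,0,0,0,0,0]
}}

```text
time: 15.9
ee_pos: [0.5283, -0.1953, 0.1217]
eef_rot: [0.748, 0.664, -0.0, -0.0]
ft_force: [0.1, 0.2, -0.6]
width: 0.0095
grip_force: 20.0
```

Request:
{"op": "arm_command", "data": {
  "moves": [0,0,0.1,0,0,0,0.1,0,0,0,0,0]
}}

```text
time: 16.15
ee_pos: [0.5283, -0.1953, 0.1198]
eef_rot: [0.748, 0.664, -0.0, -0.0]
ft_force: [0.5, 0.6, -1.0]
width: 0.0101
grip_force: 20.0
```

Request:
{"op": "arm_command", "data": {
  "moves": [0,0,0.05,0,0,0,0,0,0,0,0,0]
}}

```text
time: 16.4
ee_pos: [0.5284, -0.1953, 0.1195]
eef_rot: [0.748, 0.664, -0.0, -0.0]
ft_force: [0.2, 0.0, -2.3]
width: 0.0098
grip_force: 20.0
```

Request:
{"op": "arm_command", "data": {
  "moves": [0,0,0.05,0,0,0,0.03,0,0,0,0,0,0,0,0,0]
}}

```text
time: 16.73
ee_pos: [0.5285, -0.1953, 0.1188]
eef_rot: [0.748, 0.664, -0.0, 0.0]
ft_force: [0.7, -0.1, -1.1]
width: 0.0101
grip_force: 20.0
```

Request:
{"op": "arm_command", "data": {
  "moves": [0,0,0.05,0,0,0,0,0,0,0,0,0]
}}

```text
time: 16.98
ee_pos: [0.5286, -0.1954, 0.1185]
eef_rot: [0.748, 0.664, 0.0, 0.0]
ft_force: [-1.0, 0.0, 2.7]
width: 0.01
grip_force: 20.0
```

The floor of the drop is reached, 8 mm below the lands. I'll run it on clockwise, following the lead of 0.05 mm per degree.

Request:
{"op": "arm_command", "data": {
  "moves": [0,0,0,3,0,0,0,3,0,0,0.01,3,0,0,0.01,3,0,0,0,0]
}}

```text
time: 17.4
ee_pos: [0.5285, -0.1953, 0.118]
eef_rot: [0.814, 0.581, -0.0, 0.0]
ft_force: [-0.9, 0.0, -0.3]
width: 0.0097
grip_force: 20.0
```

```bash
python3 st.py
```

```text
17.4 [ 0.5285 -0.1953  0.118 ] [ 71.0797   0.0091 179.9975] [-0.946   0.0268 -0.2987] [-0.0084 -0.0261  0.0104] -0.2288935118542059
```

Request:
{"op": "arm_command", "data": {
  "moves": [0,0,0.02,4,0,0,0.02,4,0,0,0.02,4,0,0,0.02,4,0,0,0.02,4,0,0,0,0]
}}

```text
time: 17.9
ee_pos: [0.5285, -0.1953, 0.117]
eef_rot: [0.902, 0.432, -0.0, 0.0]
ft_force: [0.6, 0.8, 0.4]
width: 0.0093
grip_force: 20.0
```

```bash
python3 st.py
```

```text
17.9 [ 0.5285 -0.1953  0.117 ] [ 51.1367   0.0065 179.9954] [0.5562 0.7767 0.413 ] [-0.0104 -0.0977 -0.026 ] -0.5606570297454397
```

Request:
{"op": "arm_command", "data": {
  "moves": [0,0,0.02,4,0,0,0.02,4,0,0,0.02,4,0,0,0.02,4,0,0,0.02,4,0,0,0.02,4,0,0,0.02,4,0,0,0.02,4,0,0,0,0]
}}

```text
time: 18.65
ee_pos: [0.5285, -0.1953, 0.1154]
eef_rot: [0.986, 0.167, -0.0, 0.0]
ft_force: [0.9, 0.5, 0.1]
width: 0.0097
grip_force: 20.0
```

```bash
python3 st.py
```

```text
18.65 [ 0.5285 -0.1953  0.1154] [ 19.2328   0.003  179.9923] [0.9497 0.4857 0.0865] [ 0.0003 -0.0897 -0.0347] -1.0932921010512773
```

Request:
{"op": "arm_command", "data": {
  "moves": [0,0,0.02,4,0,0,0.02,4,0,0,0.02,4,0,0,0.02,4,0,0,0.02,4,0,0,0.02,4,0,0,0.02,4,0,0,0.02,4,0,0,0,0]
}}

```text
time: 19.4
ee_pos: [0.5285, -0.1954, 0.1138]
eef_rot: [0.994, -0.111, -0.0, 0.0]
ft_force: [-0.0, -0.4, -0.4]
width: 0.0096
grip_force: 20.0
```

```bash
python3 st.py
```

```text
19.4 [ 0.5285 -0.1954  0.1138] [-12.7032   0.0047 179.9904] [-0.0297 -0.364  -0.3796] [ 0.0558 -0.0021 -0.015 ] -1.6284633936153332
```

Request:
{"op": "arm_command", "data": {
  "moves": [0,0,0.02,4,0,0,0.02,4,0,0,0.02,4,0,0,0.02,4,0,0,0.02,4,0,0,0.02,4,0,0,0.02,4,0,0,0,0]
}}

```text
time: 20.07
ee_pos: [0.5285, -0.1953, 0.1124]
eef_rot: [0.938, -0.347, -0.0, 0.0]
ft_force: [0.6, 0.5, 0.4]
width: 0.0096
grip_force: 20.0
```

```bash
python3 st.py
```

```text
20.0667 [ 0.5285 -0.1953  0.1124] [-40.6527  -0.0028 179.991 ] [0.5587 0.5449 0.4052] [0.1026 0.0992 0.0388] -2.0981165418002345
```

Request:
{"op": "arm_command", "data": {
  "moves": [0,0,0.015,3,0,0,0.015,3,0,0,0,0]
}}

```text
time: 20.32
ee_pos: [0.5285, -0.1953, 0.1121]
eef_rot: [0.919, -0.395, -0.0, 0.0]
ft_force: [-0.3, 1.0, 0.7]
width: 0.0099
grip_force: 20.0
```

```bash
python3 st.py
```

```text
20.3167 [ 0.5285 -0.1953  0.1121] [-46.5756  -0.0018 179.9925] [-0.3456  1.0479  0.7346] [0.096  0.0705 0.0326] -2.1977337735507945
```

Request:
{"op": "arm_command", "data": {
  "moves": [0,0,0.015,3,0,0,0.015,3,0,0,0,0]
}}

```text
time: 20.57
ee_pos: [0.5285, -0.1953, 0.1118]
eef_rot: [0.897, -0.443, -0.0, 0.0]
ft_force: [-0.8, 0.5, 0.6]
width: 0.0099
grip_force: 20.0
```

```bash
python3 st.py
```

```text
20.5667 [ 0.5285 -0.1953  0.1118] [-52.5892  -0.0004 179.9942] [-0.7687  0.5457  0.598 ] [0.0867 0.0888 0.0355] -2.298911993139148
```

Request:
{"op": "arm_command", "data": {
  "moves": [0,0,0.015,3,0,0,0.01,2,0,0,0,0]
}}

```text
time: 20.82
ee_pos: [0.5285, -0.1953, 0.1116]
eef_rot: [0.876, -0.481, -0.0, 0.0]
ft_force: [-0.8, 0.3, -0.1]
width: 0.0094
grip_force: 20.0
```

```bash
python3 st.py
```

```text
20.8167 [ 0.5285 -0.1953  0.1116] [-57.5549  -0.0009 179.9954] [-0.8163  0.3383 -0.0516] [0.1177 0.0711 0.0154] -2.382480765437359
```

Request:
{"op": "arm_command", "data": {
  "moves": [0,0,0.02,3,0,0,0.02,2,0,0,0,0]
}}

```text
time: 21.07
ee_pos: [0.5287, -0.1953, 0.1115]
eef_rot: [0.855, -0.519, 0.0, -0.0]
ft_force: [-0.7, -0.5, 2.1]
width: 0.0098
grip_force: 20.0
```

```bash
python3 st.py
```

```text
21.0667 [ 0.5287 -0.1953  0.1115] [ -62.5804   -0.0255 -179.9749] [-0.7042 -0.4648  2.1417] [ 0.1189  0.0127 -0.0256] -2.4672091874970974
```

Request:
{"op": "arm_command", "data": {
  "moves": [0,0,0,3,0,0,0,3,0,0,0,0]
}}

```text
time: 21.32
ee_pos: [0.5287, -0.1954, 0.1115]
eef_rot: [0.826, -0.564, 0.0, -0.0]
ft_force: [-0.4, -0.3, 3.1]
width: 0.0095
grip_force: 20.0
```

```bash
python3 st.py
```

```text
21.3167 [ 0.5287 -0.1954  0.1115] [ -68.652    -0.0258 -179.9754] [-0.3877 -0.2503  3.1314] [ 0.1244 -0.0924  0.0151] -2.5648501910942842
```

Another 6° of turn left the height and force unchanged, so the nut rests on the lid. I'll ease off, release and withdraw.

Request:
{"op": "arm_command", "data": {
  "moves": [0,0,-0.02,0,0,0,0,0]
}}

```text
time: 21.48
ee_pos: [0.5287, -0.1953, 0.1115]
eef_rot: [0.826, -0.563, 0.0, -0.0]
ft_force: [1.3, 0.1, 1.7]
width: 0.01
grip_force: 20.0
```

Request:
{"op": "arm_command", "data": {
  "moves": [0,0,0,0,0,0,0,0,0,0,0,0,0,0,0,0,0,0,0,0,0,0,0,0],
  "fingers": 40
}}

```text
time: 21.98
ee_pos: [0.5284, -0.1953, 0.1113]
eef_rot: [0.825, -0.565, -0.0, 0.0]
ft_force: [0.3, 0.3, -0.5]
width: 0.0333
grip_force: 0.0
```

Request:
{"op": "arm_command", "data": {
  "moves": [0,0,-0.3,0,0,0,-0.6,0,0,0,-1,0,0,0,-1.5,0,0,0,-2,0,0,0,-2,0,0,0,-2,0,0,0,-2,0,0,0,-1,0,0,0,0,0]
}}

```text
time: 22.82
ee_pos: [0.5297, -0.1956, 0.2386]
eef_rot: [0.825, -0.565, 0.002, -0.001]
ft_force: [0.2, 0.2, 0.2]
width: 0.0347
grip_force: 0.0
```

Request:
{"op": "arm_command", "data": {
  "moves": [-1,0,0,-5,-2,0,0,-5,-2.5,0,0,-5,-2.5,0,0,-5,-2,0,0,-5,-1,0,0,-5,0,0,0,0,0,0,0,0]
}}

```text
time: 23.48
ee_pos: [0.4677, -0.1047, 0.2349]
eef_rot: [0.943, -0.333, -0.0, 0.0]
ft_force: [-0.2, -1.4, 1.1]
width: 0.0346
grip_force: 0.0
```

```bash
python3 st.py; python3 - <<'E'
from h import *
import cv2
w=r.camera_info("wrist");W=r.camera("wrist")[:,:,::-1];a=r.camera("scene")[:,:,::-1]
print(w["origin"],w["attitude"])
f=lambda m,x,y,w,h,k:cv2.resize(m[y:y+h,x:x+w],(400,600),interpolation=cv2.INTER_CUBIC)
cv2.imwrite("pics/c5.png",np.hstack([cv2.resize(W,(400,300)),f(a,217,140,80,120,5)[:300]*0+cv2.resize(a[165:240,205:305],(400,300),interpolation=cv2.INTER_CUBIC)]))
E
```

```text
23.4833 [ 0.4677 -0.1047  0.2349] [-38.8993   0.0013 179.9688] [-0.1934 -1.4159  1.1429] [-0.0034 -0.0129 -0.0337] -2.1301384371311047
[ 0.52860286 -0.15363221  0.39742735] [ 0.06224096 -0.12956338  0.892687   -0.42714086]
```

View pics/c5.png

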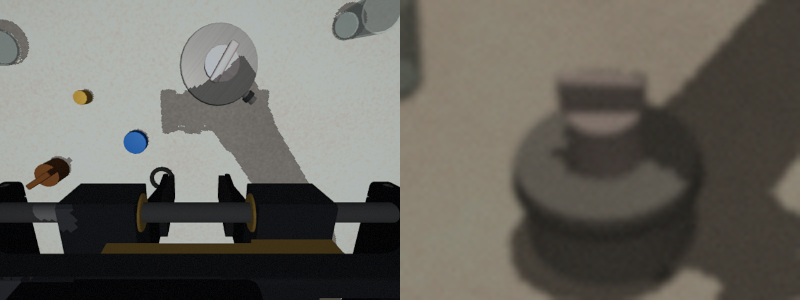

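The final views show the nut sitting upright, centred and flush on the lid (wrist composite ≈ (222,63)). The gripper is clear. From the grasp height the underside works out at 0.1115 − 0.0415 = 0.070 m, which is the lid's top.

```bash
python3 -c "
from bench import r
print(r.close_job())"
```

```text
the job is handed in; nothing more can be done
None
```

The nut was set on the stud in line with the spout, dropped into the thread start after about 66° anticlockwise, then turned about 150° clockwise until it sat on the lid, released, and the job is handed in.

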